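Spring check on a specimen chamber hatch

ROBOT

A 6-joint arm with a two-finger parallel gripper is mounted at the origin on a cart in front of the work surface, level with it; the furniture and walls round the work are solid. World frame = base frame: x ahead of the robot, y to its left, z up, the work surface at z = 0. Lengths are in mm, angles in rad, forces in N, time in s.
With the tool pointing down it reaches from about 350 to 875 mm from the base axis. Payload 4.2 kg.
Tool frame: the origin (TCP) lies between the finger pads; the fingertips stand 17 mm ahead of it and the grasp point (between the pads) lies 2 mm behind it (bot.nose_length is the distance from the TCP to the fingertips, in mm); z points along the fingers, x is the direction in which the jaws open and shut, and the axes are right-handed (so a half turn about z gives the same grasp; the last joint's range is limited). The gripper opens to 87 mm and grips with 3 to 60 N. Pads are 19 mm wide; open, the fingers measure 117 mm over their backs; the gripper's body (75 mm by 190 mm) begins 51 mm behind the grasp point.
Start: joints at [-1.018, 0.385, 0.008, 0, -1.194, -0.259], TCP at [181.011, -598.193, 239.55] pointing down, gripper open.
Joint ranges: [-3.14, 3.14], [-1.21, 2.06], [-1.07, 1.41], [-3.16, 2.05], [-2.99, -0.16], [-3.1, 3.1]. Speed limits (rad/s): [2.79, 2.79, 3.14, 3.14, 3.14, 3.14].

INTERFACE

Orientations are given as a unit quaternion [x, y, z, w].
In Python, from rig import bot gives the robot as it stands.
- The arm moves only by the tool send_rows, never from a script. Its argument "series" is a list of rows, each an object with "claw": the finger opening in cm, from 0 to 8.7; "delta_pos": the shift along the tool's x, y, z in cm, a list of three; "rotation": the turn, a rotation vector about the tool's x, y, z in rad, a list of three. A call has 1 to 10 rows; each row is the pose to reach, as a shift and turn from the pose commanded when the call began, along the tool's axes at that moment; what a row does not reach only later rows make up. A row lasts 1/12 s, in which the tool goes at most 41.7 mm and 7.16 degrees, less where a joint would pass 70% of its speed; a pose out of reach is approached as far as the arm can. A call with a gripper value outside its range is refused whole. The fingers move at their own pace and stop on an object; the grip force is fixed at half the most. Time passes only in rows, so rows that repeat a pose let the fingers close. It gives the time, the measured TCP pose, the force and the opening at its end, in the units of the state.
- bot.observe(): the state, without advancing time (a new reading comes with each control period).
- bot.camera(name): name is "scene" or "top" or "wrist"; returns (picture, depth): 420x560x3 uint8, red, green, blue; 420x560 float32, mm along the optical axis (not along the pixel's ray), 0 where there is no reading.
- bot.camera_params(name): a dict with "K" (3x3 intrinsics, pixels), "k1" (the pictures are not rectified: a ray, as slopes to the right and down, at radius r is drawn at 1 + k1 r^2 times it, then the intrinsics apply), "R" (3x3) and "t" (3): a world point X has camera coordinates R X + t. Camera axes: x right, y down, z forward; pixel columns grow to the right and rows downward; lengths in mm; the calibration is good to about 2 mm. A picture is of the moment at which its call begins: read the wrist's pose just before it. camera_params takes no time and is no camera call; for the wrist camera it gives the pose at the moment of the call.
- bot.sign_off(): hands the job in, once; it reports no verdict.
The state is a dict: "time_s": time; "joint_pos": joint angles; "qvel": joint speeds; "tau": joint torques, N m; "tcp_pos": TCP position; "tcp_rot": TCP orientation; "wrist_force": force on the tool from outside, world axes, zero at the start; "moment": the same for the moment, N m; "finger_gap": finger opening in mm.
Only numpy, scipy, OpenCV 4.12 (cv2) and the standard library are available. Lean on these libraries where they do the work, as an engineer would, in place of code of your own. Each camera call takes 0.05 s, during which the arm holds its last target. There are 200 camera calls.

TASK

Check the hatch spring of the white specimen chamber: turn the red latch knob clockwise past its click until its steel tongue is well clear of the blue hatch, then raise the hatch by its black barrel handle until its pointer is past the red balance mark, without letting it swing on to its open stop. Then bring it back down a little and finish still holding the hatch steady just below its balance point, with the pointer in the green band; the program ends while the gripper is holding it there. Keep the hatch under control, never letting it drop, and leave the beaker, the dropper bottle and the tape roll undisturbed.

Things in the scene. Friction and masses are not known exactly. Their poses are not given: they have to be found in the camera images.
- chamber: white case fixed to the table, 200 mm deep (x), 260 wide (y); origin: centre of its underside; x to the hinge side (away from the robot), y left. Blue hatch on top, upper face 90 mm up. Grey ledge 62 mm high at front right (x -155..-99, y -129..-7 mm) bears the knob; free table under the handle. At the left a scale arc, radius 112 mm about the hinge: green 0.60..0.80 rad, red mark 0.85
- hinge_line (a point): fixed point on the hatch's hinge line (along the chamber's y axis), straight behind the handle: x +100, y +55, z +84 mm in the chamber's frame
- hatch (a joint): hatch angle, rad: 0 shut (level), grows as the front edge rises, open stop 1.45; shown by a black pointer on the scale. Weight (0.95 kg) against a spring: below the balance point, 0.85, it falls shut; above it the spring throws it open. Lift needed at the handle about 1.2 N shut, 0.4 N at 0.70, none at 0.85; above that it must be held back as lightly. Little friction
- handle_center (a point): centre of the hatch's black barrel handle: cylinder 24 mm across, 36 mm long along the chamber's y axis, on a 12 mm stem 43 mm in front of the hatch's edge, 84 mm above the table when shut. Pinch its two ends from above; it can turn between the fingers, which need not tilt. At hatch angle a it is 243*cos(a) mm in front of (-x) and 243*sin(a) mm above hinge_line. Site axes turn with the hatch
- latch (a joint): latch knob angle, rad, growing clockwise seen from above: 0 locked (steel tongue points away from the robot, over the hatch's edge, and blocks it), stop at 1.25. Between 0.3 and 0.9 it passes a sprung detent that resists with up to about 0.2 N m and tops out at 0.6; the tongue is clear of the hatch from 0.95 on. It stays where it is left outside the detent. Starts between 0 and 0.15
- latch_grip (a point): grip point of the latch knob, on its upright axis (x -134, y -65 mm in the chamber's frame), 120 mm above the table: red bar 44 mm long, 16 thick, 36 high (98 to 134 mm above the table), lying along the chamber's x axis at latch angle 0 and turning with the knob. Below it a stalk of 11 mm radius and the 7 mm thick tongue (top face 99 mm above the table)
- beaker: loose glass beaker, 66 mm across, 88 mm tall, origin at the centre of its underside; a bystander, to be left alone
- dropper: loose brown dropper bottle, 33 mm across, 104 mm tall, origin at the centre of its underside; a bystander, to be left alone
- tape: loose roll of tan tape lying flat, 96 mm across, 25 mm high, origin at the centre of its underside; a bystander, to be left alone

How it is judged:
By the outcome, as a careful person would: the job done as asked, in the order asked, and still so for the second after the job is handed in, while the arm keeps its last pose, push and grip.
It also fails if it takes over 56 s, if anything falls off the work surface, if the arm or the gripper's body presses on something with over 40 N, if the wrist force passes 120 N, or if a joint passes its speed limit or range.

## Working session

There is one attempt and no reset: what is moved stays moved. The work goes in short steps, Python scripts to look and compute and a tool call to move; the robot and the scene stay as the last step left them, time stands still between calls to the robot, and variables do not carry over. Pictures are saved under pics/ and viewed, about 8 in all and at most 12, crops included, and the job is handed in when it is done.

Besides the shell and the picture viewer there is one more tool, called after "Request:" as name(argument=value, ...), one argument or row to a line, values as JSON. send_rows: Moves the arm, as the interface text tells. Its arguments: {"type":"object","properties":{"series":{"type":"array"}},"required":["series"]}

```bash
mkdir -p pics
python3 - <<'E'
from rig import bot
import cv2,numpy as np
s=bot.observe();print(s)
for n in("scene","top"):
    p,d=bot.camera(n);cv2.imwrite(f"pics/{n}0.png",p[...,::-1]);np.save(f"pics/{n}0.npy",d)
    c=bot.camera_params(n);print(n,c)
E
```

```text
{'time_s': 0.0, 'joint_pos': array([-1.01836482e+00,  3.85581437e-01,  6.62824366e-03, -4.95257938e-04,
       -1.19401878e+00, -2.58626418e-01]), 'qvel': array([-6.95984919e-04, -1.57669174e-04, -3.44556981e-05,  7.61841412e-05,
       -1.86099585e-03, -6.59145492e-04]), 'tau': array([ 4.47831471e-04, -3.90664744e+01,  1.87407285e+01,  4.21987295e+00,
        1.10830029e-02, -1.79501621e-04]), 'tcp_pos': array([ 180.86617022, -597.66376285,  238.44605772]), 'tcp_rot': array([ 5.96061098e-01,  8.02938311e-01,  6.17115612e-04, -9.24931235e-04]), 'wrist_force': array([ 0.4074426 , -0.64395814, -0.86961403]), 'moment': array([0.01546323, 0.01375403, 0.01124547]), 'finger_gap': 86.71819956672654}
scene {'K': array([[395.49827157,   0.        , 276.99136151],
       [  0.        , 395.49827157, 211.264009  ],
       [  0.        ,   0.        ,   1.        ]]), 'k1': 0.033559931080046124, 'R': array([[ 0.56461805, -0.82516682,  0.01749788],
       [-0.3600117 , -0.2653036 , -0.89443031],
       [ 0.74269647,  0.49871205, -0.44686491]]), 't': array([-337.68796599,  269.04973045,  652.43369954])}
top {'K': array([[461.42349993,   0.        , 281.0022178 ],
       [  0.        , 461.42349993, 211.56526502],
       [  0.        ,   0.        ,   1.        ]]), 'k1': -0.08302569206565129, 'R': array([[ 2.00909787e-02, -9.99797808e-01, -8.34338810e-04],
       [-9.80975585e-01, -1.95515652e-02, -1.93144088e-01],
       [ 1.93088723e-01,  4.69891976e-03, -9.81170049e-01]]), 't': array([ -63.43343255,  559.72963088, 1396.25038931])}
```

View pics/top0.png

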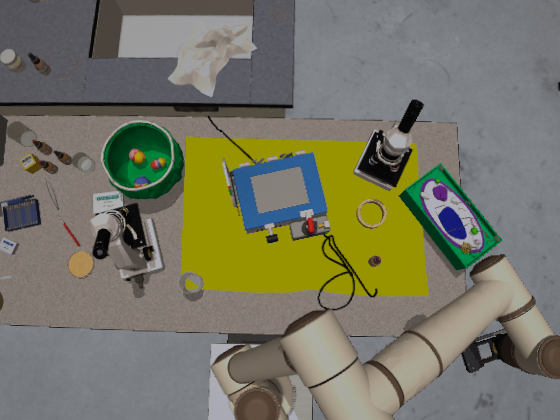

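View pics/scene0.png

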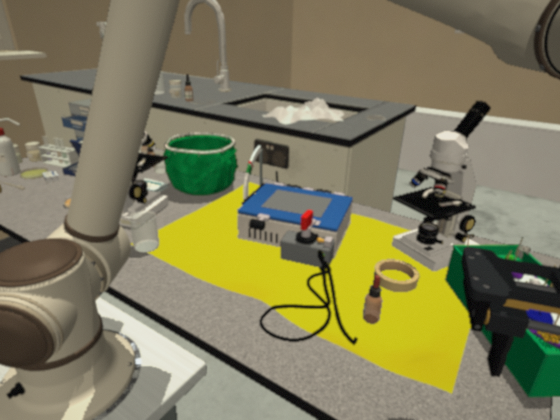

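The top view shows the blue hatch with corners at about (232,168), (314,153), (328,215) and (246,231). The red knob is at (311,226) and the black handle at (272,239). Beaker is at (191,283), dropper at (375,261) and tape at (371,213).

```bash
cat > h.py <<'E'
import numpy as np,cv2
from scipy.spatial.transform import Rotation as Ro
def ray(c,u,v):
    k=c["K"];q=np.array([(u-k[0,2])/k[0,0],(v-k[1,2])/k[1,1]]);p=q.copy()
    for _ in range(20):p=q/(1+c["k1"]*(p@p))
    return np.array([p[0],p[1],1.])
def atz(c,u,v,z):
    R,t=c["R"],c["t"];d=R.T@ray(c,u,v);o=-R.T@t
    return o+d*(z-o[2])/d[2]
def proj(c,X):
    x=c["R"]@np.asarray(X)+c["t"];p=x[:2]/x[2];p=p*(1+c["k1"]*(p@p));k=c["K"]
    return np.array([k[0,0]*p[0]+k[0,2],k[1,1]*p[1]+k[1,2]])
E
python3 - <<'E'
from rig import bot
from h import *
c=bot.camera_params("top");p=cv2.imread("pics/top0.png");hsv=cv2.cvtColor(p,cv2.COLOR_BGR2HSV)
m=cv2.inRange(hsv,(95,120,60),(125,255,255));m[:,:200]=0;m[:,350:]=0;m[:140]=0;m[245:]=0
ct=max(cv2.findContours(m,0,2)[0],key=cv2.contourArea)
W=np.array([atz(c,*q[0],90)[:2] for q in ct],np.float32)
r=cv2.minAreaRect(W);print(r,cv2.boxPoints(r))
m=cv2.inRange(hsv,(0,150,80),(8,255,255));m[:,:290]=0;m[:,330:]=0;m[:200]=0;m[245:]=0
ys,xs=np.nonzero(m);print(xs.min(),xs.max(),ys.min(),ys.max());print("knob",atz(c,xs.mean(),ys.mean(),125))
print("handle",atz(c,272,239,92),"beaker",atz(c,191,283,44),"drop",atz(c,375,261,90),"tape",atz(c,371,213,12))
ce=np.array(r[0])
for yaw in np.radians([8,10,11,12,13,14]):
    R=np.array([[np.cos(yaw),-np.sin(yaw)],[np.sin(yaw),np.cos(yaw)]])
    print(np.degrees(yaw),"knob",ce+R@[-134,-65],"handle",ce+R@[-143,55])
cv2.imwrite("pics/crop0.png",cv2.resize(p[140:250,210:340],None,fx=6,fy=5.4,interpolation=2))
E
```

```text
((621.552490234375, -44.763946533203125), (196.3246612548828, 258.61077880859375), 13.843110084533691) [[ 495.30322    57.298985]
 [ 557.17944  -193.80032 ]
 [ 747.80176  -146.82687 ]
 [ 685.92554   104.27243 ]]
307 314 218 232
knob [ 508.06774357 -140.69654741  125.        ]
handle [468.34969359 -26.85601124  92.        ] beaker [332.50505655 221.35031699  44.        ] drop [ 407.67515372 -338.80047894   90.        ] tape [ 570.33440612 -344.1805415    12.        ]
8.0 knob [ 497.90282059 -127.78056653] handle [472.28963585 -10.20095619]
10.0 knob [ 500.87538288 -132.04530629] handle [471.17433178 -15.43120952]
11.0 knob [ 502.41703235 -134.13811884] handle [470.68530826 -18.06013778]
12.000000000000002 knob [ 503.99497164 -136.20370715] handle [470.24224033 -20.69720028]
13.0 knob [ 505.60872009 -138.24144203] handle [469.84526298 -23.34159374]
14.0 knob [ 507.25778613 -140.25070275] handle [469.49449712 -25.99251266]
```

View pics/crop0.png

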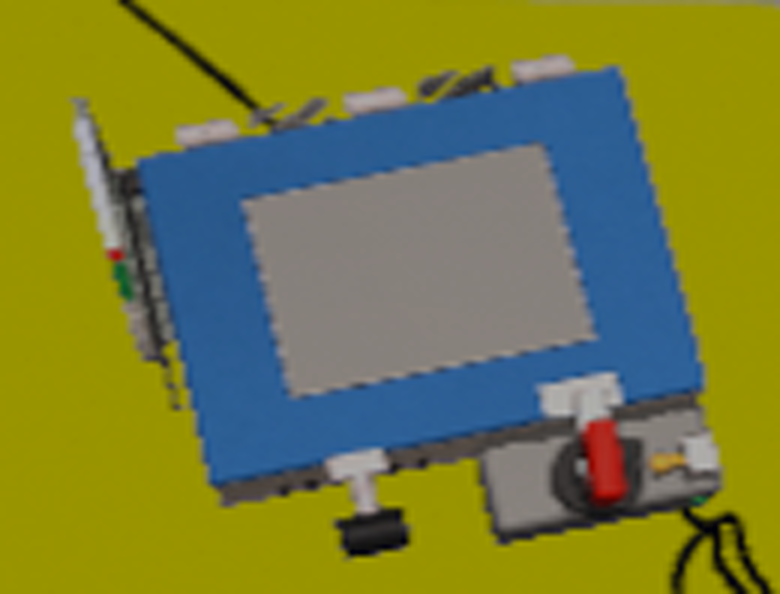

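Request:
send_rows(
  series=[
    {"claw": 8.7, "delta_pos": [1, 1.3, 0], "rotation": [0, 0, 0]},
    {"claw": 8.7, "delta_pos": [3, 3.9, 0], "rotation": [0, 0, 0]},
    {"claw": 8.7, "delta_pos": [5.2, 6.7, 0], "rotation": [0, 0, 0]},
    {"claw": 8.7, "delta_pos": [7.4, 9.6, 0], "rotation": [0, 0, 0]},
    {"claw": 8.7, "delta_pos": [9.6, 12.4, 0], "rotation": [0, 0, 0]},
    {"claw": 8.7, "delta_pos": [11.8, 15.3, 0], "rotation": [0, 0, 0]},
    {"claw": 8.7, "delta_pos": [14, 18.1, 0], "rotation": [0, 0, 0]},
    {"claw": 8.7, "delta_pos": [16.2, 21, 0], "rotation": [0, 0, 0]},
    {"claw": 8.7, "delta_pos": [18.4, 23.8, 0], "rotation": [0, 0, 0]},
    {"claw": 8.7, "delta_pos": [20.6, 26.7, 0], "rotation": [0, 0, 0]},
  ],
)

```text
time_s: 0.93
tcp_pos: [377.3, -322.0, 239.3]
tcp_rot: [0.596, 0.803, 0.0, -0.0]
wrist_force: [0.3, 0.4, -1.1]
finger_gap: 86.7
```

Request:
send_rows(
  series=[
    {"claw": 8.7, "delta_pos": [2.2, 2.8, 0], "rotation": [0, 0, 0]},
    {"claw": 8.7, "delta_pos": [4.4, 5.7, 0], "rotation": [0, 0, 0.02]},
    {"claw": 8.7, "delta_pos": [6.6, 8.5, 0], "rotation": [0, 0, 0.04]},
    {"claw": 8.7, "delta_pos": [8.8, 11.4, 0], "rotation": [0, 0, 0.06]},
    {"claw": 8.7, "delta_pos": [11, 14.3, 0], "rotation": [0, 0, 0.08]},
    {"claw": 8.7, "delta_pos": [12.7, 16.5, 0], "rotation": [0, 0, 0.1]},
    {"claw": 8.7, "delta_pos": [13.6, 17.7, 0], "rotation": [0, 0, 0.1]},
    {"claw": 8.7, "delta_pos": [13.7, 17.8, 0], "rotation": [0, 0, 0.1]},
    {"claw": 8.7, "delta_pos": [13.7, 17.8, 0], "rotation": [0, 0, 0.1]},
    {"claw": 8.7, "delta_pos": [13.7, 17.8, 0], "rotation": [0, 0, 0.1]},
  ],
)

```text
time_s: 1.77
tcp_pos: [506.9, -141.6, 239.3]
tcp_rot: [0.636, 0.772, -0.0, -0.0]
wrist_force: [-0.8, -0.9, -0.2]
finger_gap: 87.1
```

Run:
```python
from rig import bot
from h import *
s=bot.observe();c=bot.camera_params("wrist");p,d=bot.camera("wrist");cv2.imwrite("pics/w1.png",p[...,::-1]);np.save("pics/w1.npy",d)
print(s["tcp_pos"],s["tcp_rot"],s["joint_pos"],s["wrist_force"]);print(c)
r=Ro.from_quat(s["tcp_rot"]).as_matrix();print(np.degrees(np.arctan2(r[1,0],r[0,0])))
hsv=cv2.cvtColor(p,cv2.COLOR_RGB2HSV);m=cv2.inRange(hsv,(0,150,60),(8,255,255))
n,l,st,ce=cv2.connectedComponentsWithStats(m);i=1+np.argmax(st[1:,4]);print(st[i],ce[i])
ys,xs=np.nonzero((l==i)&(d>0));P=np.array([c["R"].T@(ray(c,u,v)*d[v,u]-c["t"]) for u,v in zip(xs,ys)])
T=P[P[:,2]>P[:,2].max()-6];print(P[:,2].max());R=cv2.minAreaRect(T[:,:2].astype(np.float32));print("knob top",R,cv2.boxPoints(R))
```

```text
[ 506.89061213 -141.57160293  239.25109024] [ 6.35530994e-01  7.72075144e-01 -3.68938595e-04 -4.37837803e-04] [ 3.61352911e-02  2.17619866e-01 -2.32355014e-01 -3.12978707e-05
 -1.12196621e+00 -1.41351411e+00] [-0.82798832 -0.91250595 -0.24794788]
{'K': array([[302.50959497,   0.        , 275.88117177],
       [  0.        , 302.50959497, 207.86342559],
       [  0.        ,   0.        ,   1.        ]]), 'k1': 0.008668889199217818, 'R': array([[-1.91804935e-01,  9.81433068e-01, -2.23616141e-05],
       [ 9.51046721e-01,  1.85872050e-01,  2.46904263e-01],
       [ 2.42324165e-01,  4.73361892e-02, -9.69039878e-01]]), 't': array([ 236.4027598 , -486.11387847,  273.12466614])}
101.08122105281768
[268 183  20  55 916] [277.61026201 210.05131004]
136.34373117756473
knob top ((509.410400390625, -140.17124938964844), (43.204097747802734, 15.566049575805664), 8.241323471069336) [[ 486.9158  -135.5651 ]
 [ 489.14706 -150.9704 ]
 [ 531.905   -144.7774 ]
 [ 529.6737  -129.3721 ]]
```

View pics/w1.png

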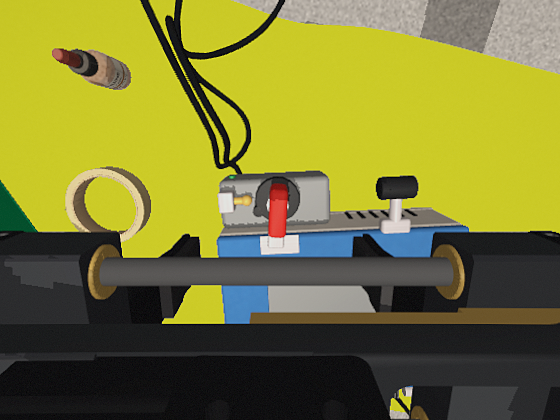

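The wrist view shows the red bar at about (278,210), aligned with the jaws, and the handle at (397,188) clear of it. Going down onto the knob.

Request:
send_rows(
  series=[
    {"claw": 8.7, "delta_pos": [0.1, 0.27, 1.5], "rotation": [0, 0, 0.05]},
    {"claw": 8.7, "delta_pos": [0.1, 0.27, 4], "rotation": [0, 0, 0.05]},
    {"claw": 8.7, "delta_pos": [0.1, 0.27, 7], "rotation": [0, 0, 0.05]},
    {"claw": 8.7, "delta_pos": [0.1, 0.27, 9.5], "rotation": [0, 0, 0.05]},
    {"claw": 8.7, "delta_pos": [0.1, 0.27, 11], "rotation": [0, 0, 0.05]},
    {"claw": 8.7, "delta_pos": [0.1, 0.27, 11.7], "rotation": [0, 0, 0.05]},
    {"claw": 8.7, "delta_pos": [0.1, 0.27, 11.7], "rotation": [0, 0, 0.05]},
    {"claw": 5, "delta_pos": [0.1, 0.27, 11.7], "rotation": [0, 0, 0.05]},
    {"claw": 3, "delta_pos": [0.1, 0.27, 11.7], "rotation": [0, 0, 0.05]},
    {"claw": 2, "delta_pos": [0.1, 0.27, 11.7], "rotation": [0, 0, 0.05]},
  ],
)

```text
time_s: 2.65
tcp_pos: [510.9, -139.7, 124.0]
tcp_rot: [0.655, 0.756, 0.001, 0.001]
wrist_force: [0.1, -0.3, 0.6]
finger_gap: 74.2
```

Request:
send_rows(
  series=[
    {"claw": 1, "delta_pos": [0, 0, 0], "rotation": [0, 0, 0]},
    {"claw": 1, "delta_pos": [0, 0, 0], "rotation": [0, 0, 0]},
    {"claw": 1, "delta_pos": [0, 0, 0], "rotation": [0, 0, 0]},
    {"claw": 1, "delta_pos": [0, 0, 0], "rotation": [0, 0, 0]},
    {"claw": 1, "delta_pos": [0, 0, 0], "rotation": [0, 0, 0]},
  ],
)

```text
time_s: 3.07
tcp_pos: [510.1, -139.5, 122.6]
tcp_rot: [0.654, 0.756, 0.0, 0.0]
wrist_force: [-0.4, -0.2, -0.1]
finger_gap: 41.7
```

Request:
send_rows(
  series=[
    {"claw": 0.5, "delta_pos": [0, 0, 0], "rotation": [0, 0, 0]},
    {"claw": 0.5, "delta_pos": [0, 0, 0], "rotation": [0, 0, 0]},
    {"claw": 0.5, "delta_pos": [0, 0, 0], "rotation": [0, 0, 0]},
    {"claw": 0.5, "delta_pos": [0, 0, 0], "rotation": [0, 0, 0]},
    {"claw": 0.5, "delta_pos": [0, 0, 0], "rotation": [0, 0, 0]},
    {"claw": 0.5, "delta_pos": [0, 0, 0], "rotation": [0, 0, 0]},
    {"claw": 0.5, "delta_pos": [0, 0, 0], "rotation": [0, 0, 0]},
    {"claw": 0.5, "delta_pos": [0, 0, 0], "rotation": [0, 0, 0]},
  ],
)

```text
time_s: 3.73
tcp_pos: [510.1, -139.6, 122.5]
tcp_rot: [0.654, 0.756, -0.0, 0.0]
wrist_force: [-0.0, -1.6, -1.4]
finger_gap: 15.5
```

Request:
send_rows(
  series=[
    {"claw": 0.5, "delta_pos": [0, 0, 0], "rotation": [0, 0, 0.05]},
    {"claw": 0.5, "delta_pos": [0, 0, 0], "rotation": [0, 0, 0.1]},
    {"claw": 0.5, "delta_pos": [0, 0, 0], "rotation": [0, 0, 0.15]},
    {"claw": 0.5, "delta_pos": [0, 0, 0], "rotation": [0, 0, 0.21]},
    {"claw": 0.5, "delta_pos": [0, 0, 0], "rotation": [0, 0, 0.27]},
    {"claw": 0.5, "delta_pos": [0, 0, 0], "rotation": [0, 0, 0.33]},
    {"claw": 0.5, "delta_pos": [0, 0, 0], "rotation": [0, 0, 0.39]},
    {"claw": 0.5, "delta_pos": [0, 0, 0], "rotation": [0, 0, 0.45]},
    {"claw": 0.5, "delta_pos": [0, 0, 0], "rotation": [0, 0, 0.5]},
    {"claw": 0.5, "delta_pos": [0, 0, 0], "rotation": [0, 0, 0.55]},
  ],
)

```text
time_s: 4.57
tcp_pos: [510.0, -139.9, 122.5]
tcp_rot: [0.836, 0.549, -0.0, 0.0]
wrist_force: [0.3, -2.4, -1.4]
finger_gap: 15.6
```

Request:
send_rows(
  series=[
    {"claw": 0.5, "delta_pos": [0, 0, 0], "rotation": [0, 0, 0.06]},
    {"claw": 0.5, "delta_pos": [0, 0, 0], "rotation": [0, 0, 0.12]},
    {"claw": 0.5, "delta_pos": [0, 0, 0], "rotation": [0, 0, 0.18]},
    {"claw": 0.5, "delta_pos": [0, 0, 0], "rotation": [0, 0, 0.24]},
    {"claw": 0.5, "delta_pos": [0, 0, 0], "rotation": [0, 0, 0.3]},
    {"claw": 0.5, "delta_pos": [0, 0, 0], "rotation": [0, 0, 0.36]},
    {"claw": 0.5, "delta_pos": [0, 0, 0], "rotation": [0, 0, 0.42]},
    {"claw": 0.5, "delta_pos": [0, 0, 0], "rotation": [0, 0, 0.48]},
    {"claw": 0.5, "delta_pos": [0, 0, 0], "rotation": [0, 0, 0.52]},
    {"claw": 0.5, "delta_pos": [0, 0, 0], "rotation": [0, 0, 0.52]},
  ],
)

```text
time_s: 5.4
tcp_pos: [509.8, -140.2, 122.5]
tcp_rot: [0.949, 0.316, -0.0, 0.0]
wrist_force: [0.4, -4.3, -0.8]
finger_gap: 15.7
```

Request:
send_rows(
  series=[
    {"claw": 0.5, "delta_pos": [0, 0, 0], "rotation": [0, 0, 0]},
    {"claw": 2, "delta_pos": [0, 0, 0], "rotation": [0, 0, 0]},
    {"claw": 4, "delta_pos": [0, 0, 0], "rotation": [0, 0, 0]},
    {"claw": 5, "delta_pos": [0, 0, 0], "rotation": [0, 0, 0]},
    {"claw": 5, "delta_pos": [0, 0, 0], "rotation": [0, 0, 0]},
    {"claw": 5, "delta_pos": [0, 0, 0], "rotation": [0, 0, 0]},
  ],
)

```text
time_s: 5.9
tcp_pos: [510.2, -139.2, 122.6]
tcp_rot: [0.948, 0.317, 0.0, -0.0]
wrist_force: [0.5, -0.2, 0.6]
finger_gap: 39.2
```

Request:
send_rows(
  series=[
    {"claw": 8, "delta_pos": [0, 0, -1], "rotation": [0, 0, 0]},
    {"claw": 8, "delta_pos": [0, 0, -3.5], "rotation": [0, 0, 0]},
    {"claw": 8, "delta_pos": [0, 0, -6], "rotation": [0, 0, 0]},
    {"claw": 8, "delta_pos": [0, 0, -8], "rotation": [0, 0, 0]},
    {"claw": 8, "delta_pos": [0, 0, -9], "rotation": [0, 0, 0]},
  ],
)

```text
time_s: 6.32
tcp_pos: [511.5, -139.6, 216.3]
tcp_rot: [0.948, 0.317, 0.003, 0.001]
wrist_force: [0.3, -0.1, 0.5]
finger_gap: 71.7
```

Run:
```python
from rig import bot
from h import *
s=bot.observe();c=bot.camera_params("wrist");p,d=bot.camera("wrist");cv2.imwrite("pics/w2.png",p[...,::-1])
r=Ro.from_quat(s["tcp_rot"]).as_matrix();print(s["tcp_pos"],s["joint_pos"],np.degrees(np.arctan2(r[1,0],r[0,0])))
hsv=cv2.cvtColor(p,cv2.COLOR_RGB2HSV);m=cv2.inRange(hsv,(0,150,60),(8,255,255))
n,l,st,ce=cv2.connectedComponentsWithStats(m);i=1+np.argmax(st[1:,4]);print(st[i],ce[i])
ys,xs=np.nonzero((l==i)&(d>0));P=np.array([c["R"].T@(ray(c,u,v)*d[v,u]-c["t"]) for u,v in zip(xs,ys)])
T=P[P[:,2]>P[:,2].max()-6];R=cv2.minAreaRect(T[:,:2].astype(np.float32));print("knob",R,cv2.boxPoints(R))
# handle: dark pixels of height 75..110 near expectation
yy,xx=np.nonzero((p.max(2)<70)&(d>0));P=np.array([c["R"].T@(ray(c,u,v)*d[v,u]-c["t"]) for u,v in zip(xx,yy)])
k=(abs(P[:,0]-469)<35)&(abs(P[:,1]+26)<35)&(P[:,2]>75)&(P[:,2]<110);print(k.sum())
if k.sum()>20:
  H=P[k];R=cv2.minAreaRect(H[:,:2].astype(np.float32));print("handle",R,H[:,2].max(),H.mean(0),xx[k].mean(),yy[k].mean())
```

```text
[ 511.49196259 -139.61597115  216.31898989] [ 4.01403361e-02  2.40126087e-01 -2.63717498e-01  9.08350385e-04
 -1.06116488e+00 -2.53689539e+00] 36.97221890460906
[ 263  183   21   59 1124] [272.98843416 211.83096085]
knob ((508.9385681152344, -139.4803466796875), (15.130335807800293, 42.52617645263672), 37.23591232299805) [[ 490.0493  -127.12939]
 [ 515.7818  -160.98663]
 [ 527.8279  -151.8313 ]
 [ 502.09534 -117.97406]]
1086
handle ((472.5838928222656, -25.955890655517578), (23.172351837158203, 35.5083122253418), 14.549302101135254) 97.43960859942074 [471.89237712 -26.44573426  92.98971498] 319.2670349907919 69.84622467771639
```

View pics/w2.png

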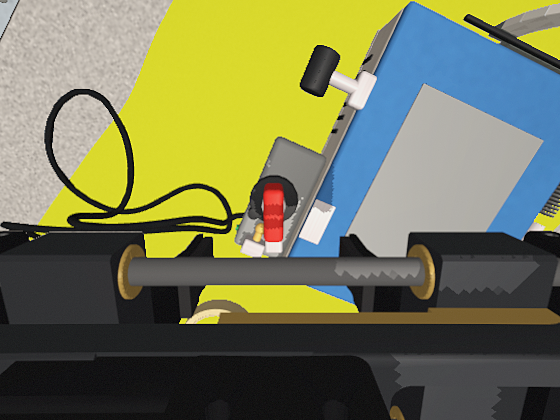

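The latch measures about 1.16 rad, since the bar turned from 8° to −53° in world yaw. The tongue now points right, off the hatch. Next I move above the handle, at about (471.5, −26) with yaw 14°.

Request:
send_rows(
  series=[
    {"claw": 6, "delta_pos": [0.2, -0.6, 0], "rotation": [0, 0, -0.117]},
    {"claw": 6, "delta_pos": [0.6, -1.9, 0], "rotation": [0, 0, -0.234]},
    {"claw": 6, "delta_pos": [1.1, -3.4, 0], "rotation": [0, 0, -0.351]},
    {"claw": 6, "delta_pos": [1.6, -4.9, 0], "rotation": [0, 0, -0.468]},
    {"claw": 6, "delta_pos": [2.1, -6.4, 0], "rotation": [0, 0, -0.585]},
    {"claw": 6, "delta_pos": [2.6, -7.9, 0], "rotation": [0, 0, -0.702]},
    {"claw": 6, "delta_pos": [3, -9.3, 0], "rotation": [0, 0, -0.819]},
    {"claw": 6, "delta_pos": [3.4, -10.5, 0], "rotation": [0, 0, -0.936]},
    {"claw": 6, "delta_pos": [3.7, -11.2, 0], "rotation": [0, 0, -1.053]},
    {"claw": 6, "delta_pos": [3.7, -11.4, 0], "rotation": [0, 0, -1.17]},
  ],
)

```text
time_s: 7.2
tcp_pos: [470.3, -25.2, 211.7]
tcp_rot: [0.613, 0.79, -0.0, -0.001]
wrist_force: [-0.8, 0.2, -0.1]
finger_gap: 60.1
```

Request:
send_rows(
  series=[
    {"claw": 6, "delta_pos": [0, 0, 0], "rotation": [0, 0, 0]},
    {"claw": 6, "delta_pos": [0, 0, 0], "rotation": [0, 0, 0]},
    {"claw": 6, "delta_pos": [0, 0, 0], "rotation": [0, 0, 0]},
    {"claw": 6, "delta_pos": [0, 0, 0], "rotation": [0, 0, 0]},
    {"claw": 6, "delta_pos": [0, 0, 0], "rotation": [0, 0, 0]},
  ],
)

```text
time_s: 7.62
tcp_pos: [471.1, -26.4, 212.3]
tcp_rot: [0.617, 0.787, -0.0, -0.0]
wrist_force: [-0.7, -0.2, -0.4]
finger_gap: 60.0
```

Run:
```python
from rig import bot
from h import *
s=bot.observe();c=bot.camera_params("wrist");p,d=bot.camera("wrist");cv2.imwrite("pics/w3.png",p[...,::-1])
r=Ro.from_quat(s["tcp_rot"]).as_matrix();print(s["tcp_pos"],s["joint_pos"],np.degrees(np.arctan2(r[1,0],r[0,0])),s["wrist_force"],s["finger_gap"])
yy,xx=np.nonzero((p.max(2)<70)&(d>0));P=np.array([c["R"].T@(ray(c,u,v)*d[v,u]-c["t"]) for u,v in zip(xx,yy)])
k=(abs(P[:,0]-471)<30)&(abs(P[:,1]+26)<30)&(P[:,2]>75)&(P[:,2]<110);print(k.sum())
H=P[k];R=cv2.minAreaRect(H[:,:2].astype(np.float32));print("handle",R,H[:,2].max(),xx[k].min(),xx[k].max(),yy[k].min(),yy[k].max())
m=cv2.inRange(cv2.cvtColor(p,cv2.COLOR_RGB2HSV),(95,120,60),(125,255,255));yy,xx=np.nonzero((m>0)&(d>0))
P=np.array([c["R"].T@(ray(c,u,v)*d[v,u]-c["t"]) for u,v in zip(xx,yy)]);P=P[abs(P[:,2]-91)<6];print("blue z",P[:,2].mean(),np.linalg.lstsq(np.c_[P[:,:2],np.ones(len(P))],P[:,2],rcond=None)[0])
```

```text
[471.11679688 -26.42311972 212.33747161] [ 2.89399848e-01  1.47046602e-01 -3.94959250e-01 -1.19900359e-04
 -1.02919989e+00 -1.61804441e+00] 103.87073052396498 [-0.69517616 -0.20775441 -0.38601393] 59.95129981306747
775
handle ((471.59075927734375, -25.42813491821289), (21.64748764038086, 34.703948974609375), 13.634076118469238) 97.00959314677854 258 296 195 218
blue z 89.59420570042529 [2.55187888e-02 5.61908144e-03 7.57486080e+01]
```

Request:
send_rows(
  series=[
    {"claw": 6, "delta_pos": [0.05, 0.05, 1.5], "rotation": [0, 0, 0]},
    {"claw": 6, "delta_pos": [0.05, 0.05, 4], "rotation": [0, 0, 0]},
    {"claw": 6, "delta_pos": [0.05, 0.05, 6.5], "rotation": [0, 0, 0]},
    {"claw": 6, "delta_pos": [0.05, 0.05, 9], "rotation": [0, 0, 0]},
    {"claw": 6, "delta_pos": [0.05, 0.05, 11], "rotation": [0, 0, 0]},
    {"claw": 6, "delta_pos": [0.05, 0.05, 12.2], "rotation": [0, 0, 0]},
    {"claw": 6, "delta_pos": [0.05, 0.05, 12.6], "rotation": [0, 0, 0]},
    {"claw": 6, "delta_pos": [0.05, 0.05, 12.6], "rotation": [0, 0, 0]},
    {"claw": 6, "delta_pos": [0.05, 0.05, 12.6], "rotation": [0, 0, 0]},
  ],
)

```text
time_s: 8.42
tcp_pos: [472.1, -25.6, 87.1]
tcp_rot: [0.616, 0.788, 0.0, 0.0]
wrist_force: [0.2, 0.2, 0.4]
finger_gap: 59.9
```

Request:
send_rows(
  series=[
    {"claw": 4.5, "delta_pos": [0, 0, 0], "rotation": [0, 0, 0]},
    {"claw": 3, "delta_pos": [0, 0, 0], "rotation": [0, 0, 0]},
    {"claw": 2.5, "delta_pos": [0, 0, 0], "rotation": [0, 0, 0]},
    {"claw": 2.5, "delta_pos": [0, 0, 0], "rotation": [0, 0, 0]},
    {"claw": 2.5, "delta_pos": [0, 0, 0], "rotation": [0, 0, 0]},
    {"claw": 2.5, "delta_pos": [0, 0, 0], "rotation": [0, 0, 0]},
    {"claw": 2.5, "delta_pos": [0, 0, 0], "rotation": [0, 0, 0]},
    {"claw": 2.5, "delta_pos": [0, 0, 0], "rotation": [0, 0, 0]},
  ],
)

```text
time_s: 9.08
tcp_pos: [471.7, -25.4, 86.8]
tcp_rot: [0.616, 0.788, 0.0, 0.0]
wrist_force: [-0.8, 1.1, 2.5]
finger_gap: 35.8
```

Request:
send_rows(
  series=[
    {"claw": 2.5, "delta_pos": [0, 0, -0.49], "rotation": [0, 0, 0]},
    {"claw": 2.5, "delta_pos": [0, 0.03, -1.21], "rotation": [0, 0, 0]},
    {"claw": 2.5, "delta_pos": [0, 0.08, -1.94], "rotation": [0, 0, 0]},
    {"claw": 2.5, "delta_pos": [0, 0.15, -2.67], "rotation": [0, 0, 0]},
    {"claw": 2.5, "delta_pos": [0, 0.24, -3.39], "rotation": [0, 0, 0]},
    {"claw": 2.5, "delta_pos": [0, 0.35, -4.11], "rotation": [0, 0, 0]},
    {"claw": 2.5, "delta_pos": [0, 0.48, -4.83], "rotation": [0, 0, 0]},
    {"claw": 2.5, "delta_pos": [0, 0.64, -5.54], "rotation": [0, 0, 0]},
    {"claw": 2.5, "delta_pos": [0, 0.82, -6.25], "rotation": [0, 0, 0]},
    {"claw": 2.5, "delta_pos": [0, 1.02, -6.95], "rotation": [0, 0, 0]},
  ],
)

```text
time_s: 9.92
tcp_pos: [481.3, -23.1, 156.7]
tcp_rot: [0.616, 0.788, -0.0, -0.0]
wrist_force: [2.0, 0.9, -3.3]
finger_gap: 35.9
```

Run:
```python
from rig import bot
from h import *
print(bot.observe()["wrist_force"],bot.observe()["tcp_pos"])
p,d=bot.camera("scene");cv2.imwrite("pics/s1.png",cv2.resize(p[130:290,190:400,::-1],None,fx=3.6,fy=3.6,interpolation=2))
a0=.29
for a in (.32,.35,.38,.41,.44,.47,.5,.53,.56,.59): print(a,round(24.3*(np.cos(a0)-np.cos(a)),2),round(-24.3*(np.sin(a)-np.sin(a0)),2))
a0=.59
for a in (.62,.65,.68,.71,.74,.77,.8,.83,.86,.88): print(a,round(24.3*(np.cos(a0)-np.cos(a)),2),round(-24.3*(np.sin(a)-np.sin(a0)),2))
```

```text
[ 2.0110536   0.86264909 -3.34147328] [481.27822602 -23.0617938  156.66508341]
0.32 0.22 -0.7
0.35 0.46 -1.38
0.38 0.72 -2.06
0.41 1.0 -2.74
0.44 1.3 -3.4
0.47 1.62 -4.06
0.5 1.96 -4.7
0.53 2.32 -5.34
0.56 2.7 -5.96
0.59 3.09 -6.57
0.62 0.41 -0.6
0.65 0.85 -1.19
0.68 1.3 -1.76
0.71 1.76 -2.32
0.74 2.25 -2.87
0.77 2.75 -3.4
0.8 3.26 -3.91
0.83 3.79 -4.41
0.86 4.34 -4.9
0.88 4.71 -5.21
```

View pics/s1.png

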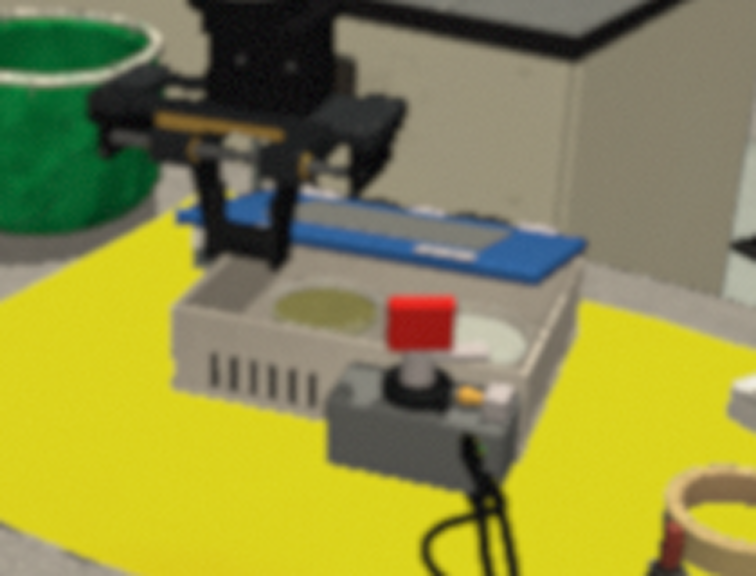

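The hatch is rising, held at the handle, and the tongue is clear. Continuing along the arc.

Request:
send_rows(
  series=[
    {"claw": 2.5, "delta_pos": [0, 0.22, -0.7], "rotation": [0, 0, 0]},
    {"claw": 2.5, "delta_pos": [0, 0.46, -1.38], "rotation": [0, 0, 0]},
    {"claw": 2.5, "delta_pos": [0, 0.72, -2.06], "rotation": [0, 0, 0]},
    {"claw": 2.5, "delta_pos": [0, 1.0, -2.74], "rotation": [0, 0, 0]},
    {"claw": 2.5, "delta_pos": [0, 1.3, -3.4], "rotation": [0, 0, 0]},
    {"claw": 2.5, "delta_pos": [0, 1.62, -4.06], "rotation": [0, 0, 0]},
    {"claw": 2.5, "delta_pos": [0, 1.96, -4.7], "rotation": [0, 0, 0]},
    {"claw": 2.5, "delta_pos": [0, 2.32, -5.34], "rotation": [0, 0, 0]},
    {"claw": 2.5, "delta_pos": [0, 2.7, -5.96], "rotation": [0, 0, 0]},
    {"claw": 2.5, "delta_pos": [0, 3.09, -6.57], "rotation": [0, 0, 0]},
  ],
)

```text
time_s: 10.8
tcp_pos: [511.4, -15.6, 222.3]
tcp_rot: [0.616, 0.788, -0.0, -0.0]
wrist_force: [-0.4, 1.8, -1.9]
finger_gap: 35.7
```

Request:
send_rows(
  series=[
    {"claw": 2.5, "delta_pos": [0, 0, 0], "rotation": [0, 0, 0]},
    {"claw": 2.5, "delta_pos": [0, 0, 0], "rotation": [0, 0, 0]},
    {"claw": 2.5, "delta_pos": [0, 0, 0], "rotation": [0, 0, 0]},
  ],
)

```text
time_s: 11.05
tcp_pos: [511.2, -15.7, 221.9]
tcp_rot: [0.616, 0.788, -0.0, -0.0]
wrist_force: [-3.5, 2.0, 1.6]
finger_gap: 36.0
```

Run:
```python
from rig import bot
from h import *
s=bot.observe();print(s["wrist_force"],s["tcp_pos"],s["moment"])
a=(p:=bot.camera("scene"))[0];b=bot.camera("top")[0]
A=cv2.resize(a[130:290,190:390],None,fx=3,fy=3,interpolation=2);B=cv2.resize(b[130:260,200:320],None,fx=3,fy=3.692,interpolation=2)[:480]
B=cv2.resize(B,(200,480)) if 0 else B[:,:200]
cv2.imwrite("pics/s2.png",np.hstack([A,B])[...,::-1])
```

```text
[-3.47586728  1.98572476  1.59184859] [511.16631109 -15.69863948 221.87842044] [ 0.4464274   0.98754316 -0.03291258]
```

View pics/s2.png

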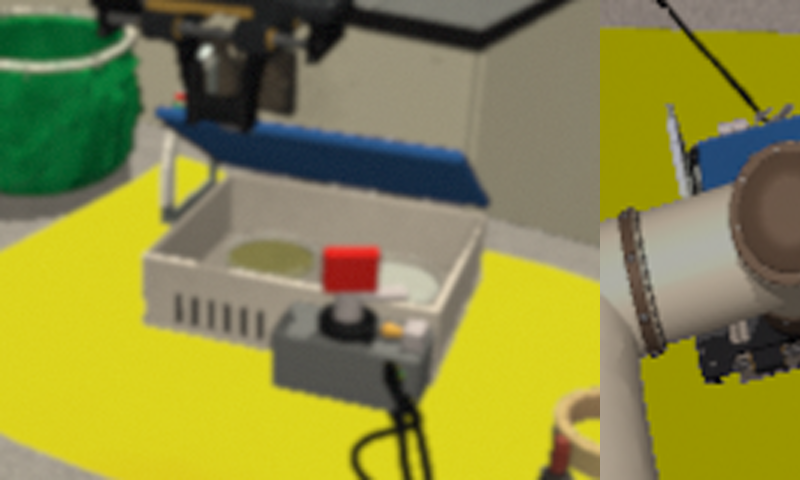

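```bash
cat >> h.py <<'E'
yaw=np.radians(13.9);RZ=Ro.from_euler("z",yaw).as_matrix()
C=((np.array([471.6,-25.6,0])-RZ@[-143,55,0])+(np.array([509.2,-140,0])-RZ@[-134,-65,0]))/2
def hatch(a,r,y,n=6): # point on hatch: r ahead of the hinge, n above hinge plane
    return C+RZ@np.array([100-r*np.cos(a)+n*np.sin(a),y,84+r*np.sin(a)+n*np.cos(a)])
def kin(tcp,off): # hatch angle from tcp, off = grasp height over the handle centre
    v=RZ.T@(np.asarray(tcp)-C)-[100,55,84+off];return np.arctan2(v[2],-v[0]),np.hypot(v[0],v[2])
E
python3 - <<'E'
from rig import bot
from h import *
c=bot.camera_params("scene");print(C)
for a in(.5,.55,.6,.65,.7):print(a,proj(c,hatch(a,200,-130)),proj(c,hatch(a,200,130)))
print(kin([471.7,-25.4,86.8],2.8),kin([511.2,-15.7,221.9],2.8))
a0=.59
for a in (.62,.65,.68,.71,.74,.77,.81,.85,.89,.93): print(a,round(24.3*(np.cos(a0)-np.cos(a)),2),round(-24.3*(np.sin(a)-np.sin(a0)),2))
E
```

```text
[623.64309249 -44.67483371   0.        ]
0.5 [342.65326906 186.47223592] [239.93047394 170.68195662]
0.55 [343.47910365 182.23321678] [240.74881537 166.79432353]
0.6 [344.3309276  178.04791402] [241.63953513 162.96299305]
0.65 [345.20520553 173.93299697] [242.59892937 159.20277958]
0.7 [346.09829722 169.90463233] [243.62295569 155.52802581]
(np.float64(-5.851379856032479e-17), np.float64(242.8633085673173)) (np.float64(0.5890523762814992), np.float64(243.1722093859737))
0.62 0.41 -0.6
0.65 0.85 -1.19
0.68 1.3 -1.76
0.71 1.76 -2.32
0.74 2.25 -2.87
0.77 2.75 -3.4
0.81 3.44 -4.08
0.85 4.15 -4.74
0.89 4.9 -5.36
0.93 5.66 -5.96
```

The picture shows the hatch at about 0.57–0.6 rad: its top right corner is at scene (344,181), against a predicted (344,178) for 0.60. Arm kinematics give 0.59. Continuing over the balance point.

Request:
send_rows(
  series=[
    {"claw": 2.5, "delta_pos": [0, 0.41, -0.6], "rotation": [0, 0, 0]},
    {"claw": 2.5, "delta_pos": [0, 0.85, -1.19], "rotation": [0, 0, 0]},
    {"claw": 2.5, "delta_pos": [0, 1.3, -1.76], "rotation": [0, 0, 0]},
    {"claw": 2.5, "delta_pos": [0, 1.76, -2.32], "rotation": [0, 0, 0]},
    {"claw": 2.5, "delta_pos": [0, 2.25, -2.87], "rotation": [0, 0, 0]},
    {"claw": 2.5, "delta_pos": [0, 2.75, -3.4], "rotation": [0, 0, 0]},
    {"claw": 2.5, "delta_pos": [0, 3.44, -4.08], "rotation": [0, 0, 0]},
    {"claw": 2.5, "delta_pos": [0, 4.15, -4.74], "rotation": [0, 0, 0]},
    {"claw": 2.5, "delta_pos": [0, 4.9, -5.36], "rotation": [0, 0, 0]},
    {"claw": 2.5, "delta_pos": [0, 5.66, -5.96], "rotation": [0, 0, 0]},
  ],
)

```text
time_s: 11.98
tcp_pos: [567.7, -1.8, 282.3]
tcp_rot: [0.616, 0.788, 0.001, 0.001]
wrist_force: [0.4, 0.1, -1.6]
finger_gap: 36.0
```

Request:
send_rows(
  series=[
    {"claw": 2.5, "delta_pos": [0, 0, 0], "rotation": [0, 0, 0]},
    {"claw": 2.5, "delta_pos": [0, 0, 0], "rotation": [0, 0, 0]},
    {"claw": 2.5, "delta_pos": [0, 0, 0], "rotation": [0, 0, 0]},
    {"claw": 2.5, "delta_pos": [0, 0, 0], "rotation": [0, 0, 0]},
  ],
)

```text
time_s: 12.32
tcp_pos: [567.2, -1.9, 281.9]
tcp_rot: [0.616, 0.788, 0.001, 0.001]
wrist_force: [1.0, -0.0, 1.3]
finger_gap: 35.8
```

Run:
```python
from rig import bot
from h import *
s=bot.observe();print(s["wrist_force"],s["tcp_pos"],s["finger_gap"],kin(s["tcp_pos"],2.8))
c=bot.camera_params("scene")
for a in(.8,.9,1.):print(a,(proj(c,hatch(a,200,-130))-[190,100])*3.6,(proj(c,hatch(a,112,140))-[190,100])*3.6)
a=bot.camera("scene")[0];cv2.imwrite("pics/s3.png",cv2.resize(a[100:260,190:400,::-1],None,fx=3.6,fy=3.6,interpolation=2))
a0=.93
for a in (.91,.88,.85,.82,.79,.76,.74,.72,.71): print(a,round(24.3*(np.cos(a0)-np.cos(a)),2),round(-24.3*(np.sin(a)-np.sin(a0)),2))
```

```text
[ 1.03918381 -0.00305017  1.32625484] [567.16519164  -1.92034783 281.85171094] 35.75158124570948 (np.float64(0.9330143365415592), np.float64(242.7772608058384))
0.8 [568.53368548 223.80830908] [224.11340696 230.63891703]
0.9 [575.2226738 197.840635 ] [228.65746715 218.40076322]
1.0 [581.91383606 174.11325581] [233.51126318 207.14401425]
0.91 -0.39 0.29
0.88 -0.96 0.75
0.85 -1.51 1.22
0.82 -2.05 1.71
0.79 -2.58 2.22
0.76 -3.09 2.74
0.74 -3.42 3.09
0.72 -3.74 3.46
0.71 -3.9 3.64
```

View pics/s3.png

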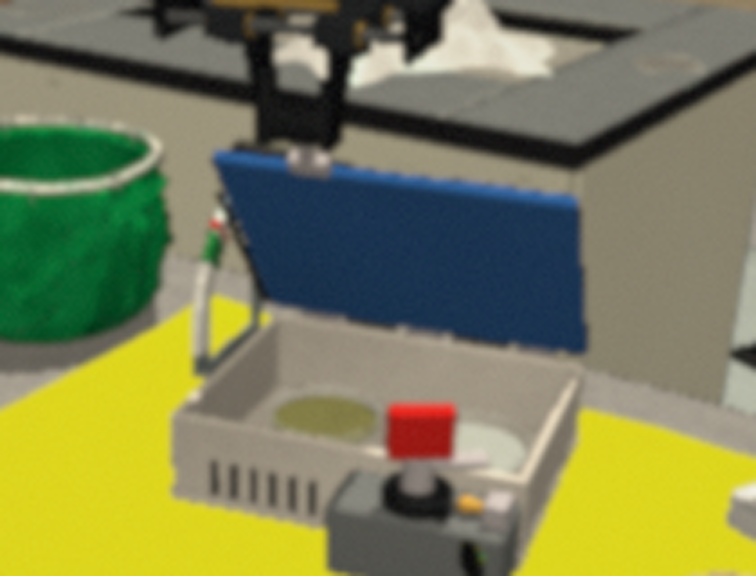

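The hatch corner at (578,197) gives about 0.91 rad, and the pointer tip near (226,205) is past the red mark at (217,223). Arm kinematics give 0.93. Lowering to about 0.71.

Request:
send_rows(
  series=[
    {"claw": 2.5, "delta_pos": [0, -0.39, 0.29], "rotation": [0, 0, 0]},
    {"claw": 2.5, "delta_pos": [0, -0.96, 0.75], "rotation": [0, 0, 0]},
    {"claw": 2.5, "delta_pos": [0, -1.51, 1.22], "rotation": [0, 0, 0]},
    {"claw": 2.5, "delta_pos": [0, -2.05, 1.71], "rotation": [0, 0, 0]},
    {"claw": 2.5, "delta_pos": [0, -2.58, 2.22], "rotation": [0, 0, 0]},
    {"claw": 2.5, "delta_pos": [0, -3.09, 2.74], "rotation": [0, 0, 0]},
    {"claw": 2.5, "delta_pos": [0, -3.42, 3.09], "rotation": [0, 0, 0]},
    {"claw": 2.5, "delta_pos": [0, -3.74, 3.46], "rotation": [0, 0, 0]},
    {"claw": 2.5, "delta_pos": [0, -3.9, 3.64], "rotation": [0, 0, 0]},
    {"claw": 2.5, "delta_pos": [0, -3.9, 3.64], "rotation": [0, 0, 0]},
  ],
)

```text
time_s: 13.2
tcp_pos: [527.9, -11.6, 244.5]
tcp_rot: [0.616, 0.788, -0.0, -0.0]
wrist_force: [1.5, 0.0, 0.2]
finger_gap: 35.8
```

Request:
send_rows(
  series=[
    {"claw": 2.5, "delta_pos": [0, 0, 0], "rotation": [0, 0, 0]},
    {"claw": 2.5, "delta_pos": [0, 0, 0], "rotation": [0, 0, 0]},
    {"claw": 2.5, "delta_pos": [0, 0, 0], "rotation": [0, 0, 0]},
    {"claw": 2.5, "delta_pos": [0, 0, 0], "rotation": [0, 0, 0]},
    {"claw": 2.5, "delta_pos": [0, 0, 0], "rotation": [0, 0, 0]},
    {"claw": 2.5, "delta_pos": [0, 0, 0], "rotation": [0, 0, 0]},
    {"claw": 2.5, "delta_pos": [0, 0, 0], "rotation": [0, 0, 0]},
    {"claw": 2.5, "delta_pos": [0, 0, 0], "rotation": [0, 0, 0]},
  ],
)

```text
time_s: 13.87
tcp_pos: [528.4, -11.4, 244.9]
tcp_rot: [0.616, 0.788, -0.0, -0.0]
wrist_force: [0.5, -0.2, -0.3]
finger_gap: 36.1
```

Run:
```python
from rig import bot
from h import *
s=bot.observe();print(s["wrist_force"],s["tcp_pos"],s["finger_gap"],kin(s["tcp_pos"],2.8),abs(s["qvel"]).max())
c=bot.camera_params("scene")
for a in(.6,.7,.8):print(a,(proj(c,hatch(a,200,-130))-[190,100])*3.6)
a=bot.camera("scene")[0];cv2.imwrite("pics/s4.png",cv2.resize(a[100:260,190:400,::-1],None,fx=3.6,fy=3.6,interpolation=2))
```

```text
[ 0.54550699 -0.19152368 -0.30907881] [528.36297658 -11.44430644 244.94622387] 36.07359585480698 (np.float64(0.7086178455723554), np.float64(243.00841263833897)) 0.0021517060097804206
0.6 [555.59133937 280.97249047]
0.7 [561.95387    251.65667639]
0.8 [568.53368548 223.80830908]
```

View pics/s4.png

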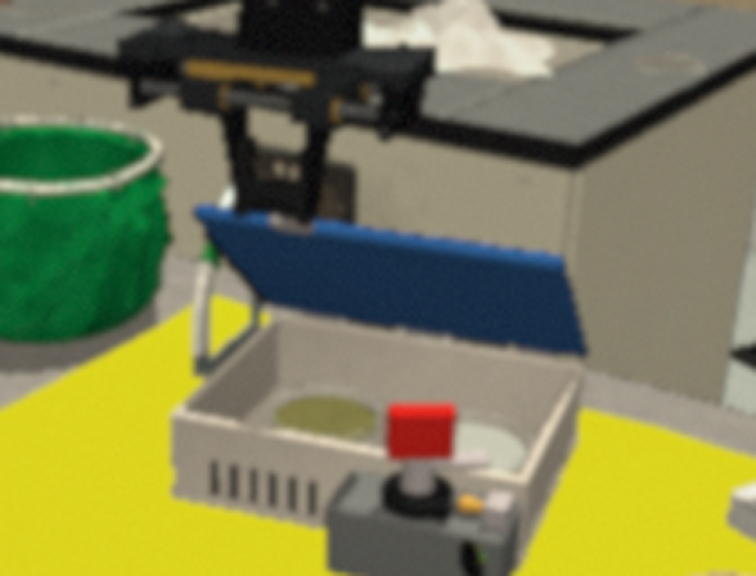

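The hatch corner at (563,258) gives about 0.68–0.70 rad, kinematics give 0.71, and the arm is still. Handing in.

```bash
python3 -c "
from rig import bot
print(bot.sign_off())"
```

```text
the job is handed in; nothing more can be done
None
```

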